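Sort the parts of a stripped game controller

TASK

A game controller has been taken apart on the repair table. First, before you touch any other part, put the battery pack into the long tray; then put both thumbstick modules into the round dish and both rumble motors into the square tray. Set each part down (do not drop or toss it) flat on the tray's floor, the same way up as it now lies, nothing on top of anything else, and leave the screwdriver and the roll of tape where they are.

Things in the scene. Friction and masses are not known exactly. Their poses are not given: they have to be found in the camera images.
- battery: the battery pack: two white cells side by side in a black holder, 54 mm long (x), 30 mm wide (y), 15 mm high. Origin: centre of the underside, z up. About 55 g. Grip it across y (30 mm).
- stick_a: thumbstick module (two alike), standing: a steel block 26 x 26 mm, 16 mm high, a black plate 3 mm thick on each x face (32 mm over both along x, 26 mm along y), a 12 mm stem and a round black cap 26 mm across, 28 to 36 mm above the underside. Origin: centre of the underside, z up. About 25 g. Grip it across y (26 mm, block and cap together) or by the cap.
- stick_b: thumbstick module (two alike), standing: a steel block 26 x 26 mm, 16 mm high, a black plate 3 mm thick on each x face (32 mm over both along x, 26 mm along y), a 12 mm stem and a round black cap 26 mm across, 28 to 36 mm above the underside. Origin: centre of the underside, z up. About 25 g. Grip it across y (26 mm, block and cap together) or by the cap.
- motor_a: rumble motor (two alike), lying flat: a steel can with rounded edges, 32 mm long (x), 28 mm wide (y), 22 mm high, with a 20 mm round brass weight on a short shaft at its +x end, reaching 27 mm from the origin; the other end reaches 18 mm. Origin: centre of the can's underside, z up, x along the shaft. About 45 g. Grip the can across y (28 mm).
- motor_b: rumble motor (two alike), lying flat: a steel can with rounded edges, 32 mm long (x), 28 mm wide (y), 22 mm high, with a 20 mm round brass weight on a short shaft at its +x end, reaching 27 mm from the origin; the other end reaches 18 mm. Origin: centre of the can's underside, z up, x along the shaft. About 45 g. Grip the can across y (28 mm).
- long_tray: the long grey plastic tray, fixed to the table: 84 mm (x) by 160 mm (y) outside, 76 by 152 mm inside; walls 4 mm thick, rim 14 mm and inner floor 3 mm above the underside. Origin: centre of the underside, on the table.
- round_dish: the round grey plastic dish, fixed to the table: 140 mm across outside, 132 mm inside; wall 4 mm thick, rim 14 mm and inner floor 3 mm above the underside. Origin: centre of the underside, on the table.
- square_tray: the square grey plastic tray, fixed to the table: 120 by 120 mm outside, 112 by 112 mm inside, sides along its x and y; walls 4 mm thick, rim 14 mm and inner floor 3 mm above the underside. Origin: centre of the underside, on the table.
- driver: a screwdriver 150 mm long, lying loose along its x axis between two trays; a bystander, to be left alone. Origin: under its middle.
- tape: a roll of black tape lying flat and loose between two trays, 60 mm across and 18 mm high; a bystander, to be left alone. Origin: centre of its underside.
Things that resemble listed ones, but are neither listed nor needed, are in the scene too. What is shaped like the battery but green or purple is not meant.

How it is judged:
By the outcome, as a careful person would: the job done as asked, in the order asked, and still so for the second after the job is handed in, with the robot touching nothing.
It also fails if it takes over 104 s, if anything falls off the work surface, if the arm or the gripper's body presses on something with over 40 N, if the wrist force passes 120 N, or if a joint passes its speed limit or range.

ROBOT

A 6-joint arm with a two-finger parallel gripper is mounted at the origin on the work surface. World frame = base frame: x ahead of the robot, y to its left, z up, the work surface at z = 0. Lengths are in m, angles in degrees, forces in N, time in s.
With the tool pointing down it reaches from about 0.3 to 0.75 m from the base axis. Payload 8.5 kg.
Tool frame: the origin (TCP) lies midway between the tips of the shut fingers; the grasp point (between the pads) lies 19 mm behind it; z points along the fingers, y is the line along which they close (so a half turn about z gives the same grasp; the last joint's range is limited). The gripper opens to 85 mm and grips with 20 to 120 N. Pads are 22 mm wide; open, the fingers measure 114 mm over their backs; the gripper's body (76 mm by 85 mm) begins 54 mm behind the grasp point. The pads swing forward as they close: fully open they stand 13 mm farther back than shut.
Start: joints at [-81.606, 21.807, 74.336, -0, 83.858, -12.336], TCP at [0.195, -0.514, 0.202] pointing down, gripper open.
Joint ranges: [-178.18, 178.18], [-50.72, 133.34], [12.68, 142.11], [-81.47, 261.47], [9.98, 163.14], [-165.26, 165.26]. Speed limits (degrees/s): [136.94, 136.94, 180, 180, 180, 180].

INTERFACE

Orientations are given as a 3x3 rotation matrix whose columns are the frame's x, y, z axes.
In Python, from rig import env, viewer, recognise, pinpoint gives the robot as it stands.
- The arm moves only by the tool move_arm, never from a script. Its argument "plan" is text: rows parted by semicolons, each of 7 numbers parted by spaces: the shift along the tool's x, y, z in m, then the turn, a rotation vector about the tool's x, y, z in rad, then the finger opening in m, from 0 to 0.0854. A call has 1 to 12 rows; each row shifts and turns the commanded pose from where the row before left it, along the tool's axes as they then stand; what a row does not reach is not made up. A row lasts 1/8 s, in which the tool goes at most 62.5 mm and 10.7 degrees, less where a joint would pass 70% of its speed; a pose out of reach is approached as far as the arm can. A call is refused whole if a number of a shift passes 0.0625 or a number of a turn 0.188, either way. A call with a gripper value outside its range is refused whole. The fingers move at their own pace and stop on an object; "grip_force" is the grip in N (left out, the last holds). Time passes only in rows, so rows that do not move let the fingers close. It gives the time, the measured TCP pose, the force, the opening and the grip force at its end, in the units of the state.
- env.observe(): the state, without advancing time (a new reading comes with each control period).
- viewer.get_image(name): name is "side" or "top"; returns (picture, depth): 420x560x3 uint8, red, green, blue; 420x560 float32, m along the optical axis (not along the pixel's ray), 0 where there is no reading.
- viewer.calibration(name): a dict with "fx", "fy", "cx", "cy" (pixels), "R" (3x3) and "t" (3): a world point X has camera coordinates R X + t. Camera axes: x right, y down, z forward; pixel columns grow to the right and rows downward; lengths in m; the calibration is good to about 2 mm. A picture is of the moment at which its call begins. calibration takes no time and is no camera call.
- env.close_job(): hands the job in; it is judged then, once.
Trained networks look in the newest picture that a camera, given by its name, has taken for a name from the list of things; names that differ only in an ending like _2 or _b are one class to them, and where a whole thing is asked for, a point or a joint stands for the part that bears it (a point fixed in the world has none). Each returns a list of dicts, best first, with "conf" (0 to 1); they miss things now and then, are a little off and sometimes report something else, mostly with a low value. They report only what shows in the picture. A call takes as long as a camera call. They do not tell look-alikes from the thing itself.
- recognise(camera, name): "extent" ([centre column, centre row, width, height] in pixels, round what is visible of it).
- pinpoint(camera, name): "pixel" ([column, row] in pixels: a listed point, or the origin of a listed thing).
The state is a dict: "time_s": time; "q": joint angles; "qvel": joint speeds; "joint_efforts": joint torques, N m; "position": TCP position; "tool_rot": TCP orientation; "ft_force": force on the tool from outside, world axes, zero at the start; "wrist_torque": the same for the moment, N m; "grip_width": finger opening in m; "gripper_force": force on a finger pad.
Only numpy, scipy, OpenCV 4.12 (cv2) and the standard library are available. Lean on these libraries where they do the work, as an engineer would, in place of code of your own. Each camera call takes 0.05 s, during which the arm holds its last target. There are 200 camera calls.

## Working session

There is one attempt and no reset: what is moved stays moved. The work goes in short steps, Python scripts to look and compute and a tool call to move; the robot and the scene stay as the last step left them, time stands still between calls to the robot, and variables do not carry over. Pictures are saved under pics/ and viewed, at most 17 in all, crops included, and the job is handed in when it is done.

Besides the shell and the picture viewer there is one more tool, called after "Call:" by a JSON object that holds its "op" and its "data", one argument or row to a line. move_arm: Moves the arm, as the interface text tells. Its arguments: {"type":"object","properties":{"plan":{"type":"string"},"grip_force":{"type":"number"}},"required":["plan"]}

```bash
mkdir -p pics; ls; cat > h.py <<'E'
import numpy as np, cv2
from rig import env, viewer, recognise, pinpoint
def px2w(cam,u,v,z=None,depth=None):
    c=viewer.calibration(cam);R=np.array(c["R"]);t=np.array(c["t"])
    ray=np.array([(u-c["cx"])/c["fx"],(v-c["cy"])/c["fy"],1.])
    o=-R.T@t;d=R.T@ray
    s=depth if depth is not None else (z-o[2])/d[2]
    return o+s*d
def w2px(cam,X):
    c=viewer.calibration(cam);p=np.array(c["R"])@X+np.array(c["t"])
    return np.array([c["fx"]*p[0]/p[2]+c["cx"],c["fy"]*p[1]/p[2]+c["cy"]])
E
python3 - <<'E'
from h import *
for n in("top","side"):
    p,d=viewer.get_image(n); np.savez(f"{n}.npz",p=p,d=d); cv2.imwrite(f"pics/{n}0.png",p[:,:,::-1])
    c=viewer.calibration(n);print(n,c["fx"],-np.array(c["R"]).T@c["t"])
    for k in ["battery","stick_a","motor_a","long_tray","round_dish","square_tray","driver","tape"]:
        print(k,[(np.round(r["pixel"]).tolist(),round(r["conf"],2)) for r in pinpoint(n,k)])
s=env.observe();print(s["time_s"],s["position"],s["tool_rot"])
E
```

```text
pics
top 532.3238742372516 [ 3.23013414e-01 -5.57888584e-05  1.33387430e+00]
battery [([176.0, 289.0], 0.77), ([179.0, 247.0], 0.74), ([217.0, 247.0], 0.51)]
stick_a [([290.0, 208.0], 0.45)]
motor_a [([343.0, 215.0], 0.57), ([400.0, 251.0], 0.55)]
long_tray [([143.0, 185.0], 0.95), ([223.0, 140.0], 0.37)]
round_dish [([291.0, 138.0], 0.78)]
square_tray [([429.0, 188.0], 0.59)]
driver [([223.0, 140.0], 0.69)]
tape [([361.0, 144.0], 0.64)]
side 533.1833656107004 [0.08158854 0.89043772 0.61085855]
battery [([291.0, 269.0], 0.74), ([261.0, 303.0], 0.64), ([155.0, 315.0], 0.63), ([315.0, 321.0], 0.61)]
stick_a [([276.0, 209.0], 0.75), ([250.0, 246.0], 0.52)]
motor_a [([308.0, 184.0], 0.77), ([362.0, 165.0], 0.44)]
long_tray [([154.0, 313.0], 0.94), ([205.0, 195.0], 0.5)]
round_dish [([208.0, 192.0], 0.9)]
square_tray [([309.0, 143.0], 0.65)]
driver [([163.0, 232.0], 0.59)]
tape [([247.0, 162.0], 0.66)]
0.9 [ 0.19466904 -0.5143908   0.20152293] [[ 9.35271820e-01  3.53930251e-01  2.25076820e-05]
 [ 3.53930251e-01 -9.35271820e-01 -1.25027420e-05]
 [ 1.66257021e-05  1.96596118e-05 -1.00000000e+00]]
```

View pics/top0.png

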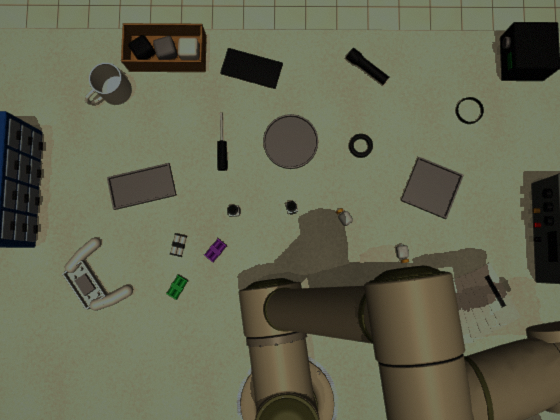

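View pics/side0.png

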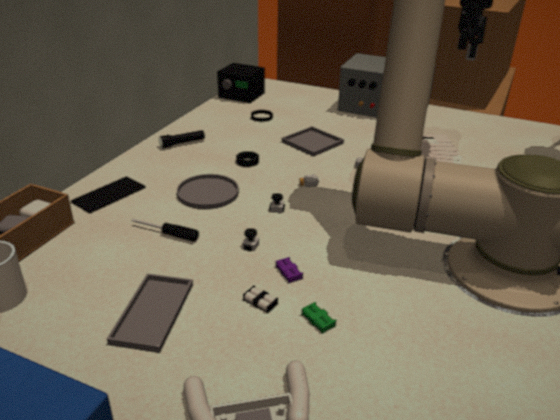

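The top view shows three battery-shaped objects: white (179,245), purple (216,249) and green (177,287). The white-celled one fits, because green and purple are excluded. The sticks are at (233,210) and (291,207), and the motors at (343,215) and (402,252). I'll confirm with an enlarged mosaic.

```bash
python3 - <<'E'
from h import *
f=np.load("top.npz");p,d=f["p"],f["d"]
L=dict(battery=(179,245),sa=(233,210),sb=(291,207),ma=(343,215),mb=(402,252),dish=(291,142))
T=[]
for k,(u,v) in L.items():
    r=20 if k!="dish" else 36
    T.append(cv2.resize(p[v-r:v+r,u-r:u+r,::-1],(264,264),interpolation=cv2.INTER_CUBIC))
T=[cv2.convertScaleAbs(t,alpha=1.6) for t in T]
cv2.imwrite("pics/mos.png",np.vstack([np.hstack(T[:3]),np.hstack(T[3:])]))
for k,(u,v) in L.items():
    r=6;q=d[v-r:v+r,u-r:u+r];dd=q[q>0];print(k,px2w("top",u,v,z=.01).round(3), "zmax",round(1.334-dd.min(),4),"zmax99",round(1.334-np.percentile(dd,5),4))
for k,(u,v) in dict(long=(142,186),sq=(432,188),driver=(222,140),tape=(361,146)).items(): print(k,px2w("top",u,v,z=0).round(3))
E
```

```text
battery [0.378 0.272 0.01 ] zmax 0.0207 zmax99 0.0166
sa [0.467 0.139 0.01 ] zmax 0.0319 zmax99 0.0298
sb [ 0.475 -0.006  0.01 ] zmax 0.0325 zmax99 0.029
ma [ 0.456 -0.136  0.01 ] zmax 0.0226 zmax99 0.0184
mb [ 0.365 -0.281  0.01 ] zmax 0.0335 zmax99 0.0301
dish [ 0.642 -0.005  0.01 ] zmax -0.0141 zmax99 -0.0212
long [0.527 0.373 0.   ]
sq [ 0.528 -0.362  0.   ]
driver [0.648 0.172 0.   ]
tape [ 0.635 -0.183  0.   ]
```

View pics/mos.png

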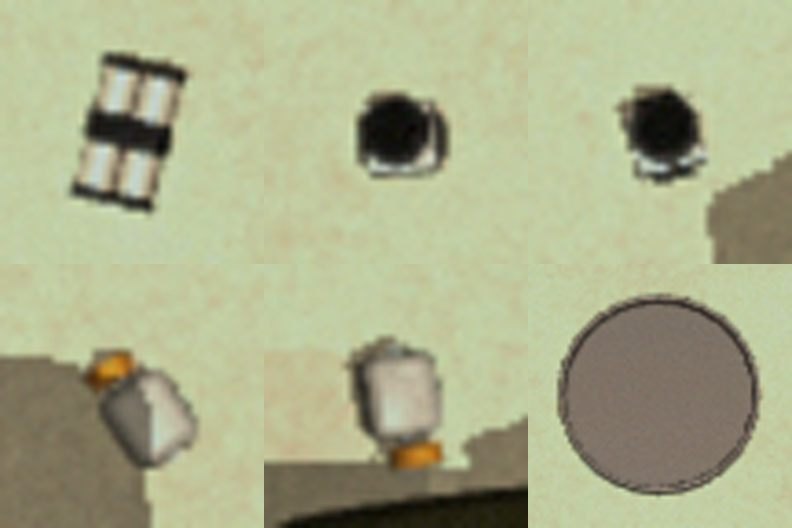

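The white-celled pack is the battery, at about (178.5,245). Both sticks and both motors are confirmed by shape: the motors' brass weights point up-left and down. Next I'll overlay model wireframes in both views to refine the yaws, and fit the trays.

```bash
cat >> h.py <<'E'
def box(x0,x1,y0,y1,z0,z1):
    return [np.array([[x0,y0,z],[x1,y0,z],[x1,y1,z],[x0,y1,z]]) for z in(z0,z1)]
def disc(r,z,n=24):
    a=np.linspace(0,2*np.pi,n,endpoint=False);return np.c_[r*np.cos(a),r*np.sin(a),0*a+z]
def vdisc(r,x,z,n=16):
    a=np.linspace(0,2*np.pi,n,endpoint=False);return np.c_[0*a+x,r*np.cos(a),z+r*np.sin(a)]
mm=1e-3
MODEL=dict(battery=box(-.027,.027,-.015,.015,0,.015),
 stick=box(-.016,.016,-.013,.013,0,.016)+box(-.013,.013,-.013,.013,.016,.016)[:1]+[disc(.013,.036)],
 motor=[box(-.016,.016,-.014,.014,0,.0)[0],box(-.016,.016,-.009,.009,.022,.022)[0],vdisc(.010,.027,.011),vdisc(.01,.019,.011)])
def place(P,x,y,yaw,z=0):
    a=np.radians(yaw);R=np.array([[np.cos(a),-np.sin(a),0],[np.sin(a),np.cos(a),0],[0,0,1]])
    return P@R.T+[x,y,z]
def overlay(pics,objs,out,r=20,S=200):
    rows=[]
    for cam in("top","side"):
        T=[]
        for kind,x,y,yaw in objs:
            c=np.round(w2px(cam,np.array([x,y,.015]))).astype(int);k=S/(2*r)
            im=cv2.copyMakeBorder(pics[cam],r,r,r,r,cv2.BORDER_REPLICATE)[c[1]:c[1]+2*r,c[0]:c[0]+2*r,::-1]
            im=cv2.convertScaleAbs(cv2.resize(im,(S,S),interpolation=cv2.INTER_CUBIC),alpha=1.5)
            raw=im.copy()
            for i,P in enumerate(MODEL[kind]):
                q=np.array([w2px(cam,X) for X in place(P,x,y,yaw)]);q=((q-c+r+.5)*k).astype(np.int32)
                cv2.polylines(im,[q],True,[(0,0,255),(0,255,255),(255,0,0),(255,0,255)][i])
            T.append(np.vstack([raw,im]))
        rows.append(np.hstack(T))
    cv2.imwrite(out,np.vstack(rows))
E
python3 - <<'E'
from h import *
pics={n:np.load(n+".npz")["p"] for n in("top","side")}
b=px2w("top",178.5,245,z=.015)
sa=px2w("top",232.7,209.3,z=.036); sb=px2w("top",291.2,205.3,z=.036)
ma=px2w("top",343+(150-132)/6.6,215+(418-396)/6.6,z=.015); mb=px2w("top",402+(402-396)/6.6,252,z=.015)
O=[("battery",*b[:2],-14),("stick",*sa[:2],90),("stick",*sb[:2],15),("motor",*ma[:2],38),("motor",*mb[:2],190)]
for o in O:print(o)
overlay(pics,O,"pics/ov1.png",r=16,S=150)
# trays
p=pics["top"].astype(int)
m=((p.sum(2)<390)&(abs(p[:,:,0]-p[:,:,1])<25)).astype(np.uint8)
hsv=cv2.cvtColor(pics["top"],cv2.COLOR_RGB2HSV)
g=((p[:,:,1]-p[:,:,0])<3).astype(np.uint8)
for k,(u,v) in dict(long=(142,186),sq=(432,188),dish=(291,142)).items():
    c0=pics["top"][v-3:v+3,u-3:u+3].reshape(-1,3).mean(0)
    mask=(abs(p-c0).max(2)<35).astype(np.uint8)
    n,lab,st,ce=cv2.connectedComponentsWithStats(mask,connectivity=4);i=lab[v,u]
    pts=np.argwhere(lab==i)[:,::-1].astype(float)
    w=np.array([px2w("top",*q,z=.003)[:2] for q in pts]).astype(np.float32)
    print(k,cv2.minAreaRect(w),st[i],w.mean(0))
E
```

```text
('battery', np.float64(0.3779068479815435), np.float64(0.2723884670579096), -14)
('stick', np.float64(0.4656479211830127), np.float64(0.13748479339759115), 90)
('stick', np.float64(0.47665037438410884), np.float64(-0.006054950281142678), 15)
('motor', np.float64(0.4475685906764223), np.float64(-0.1418938394922477), 38)
('motor', np.float64(0.3653399596251896), np.float64(-0.282353081764343), 190)
long ((0.5270306468009949, 0.3744235038757324), (0.08855217695236206, 0.16489925980567932), 13.800166130065918) [ 107  163   70   47 2158] [0.5264212  0.37321112]Traceback (most recent call last):
  File "<stdin>", line 19, in <module>
  File "h.py", line 4, in px2w
    c=viewer.calibration(cam);R=np.array(c["R"]);t=np.array(c["t"])
ValueError: time passes only in moves, steps and waits
```

View pics/ov1.png

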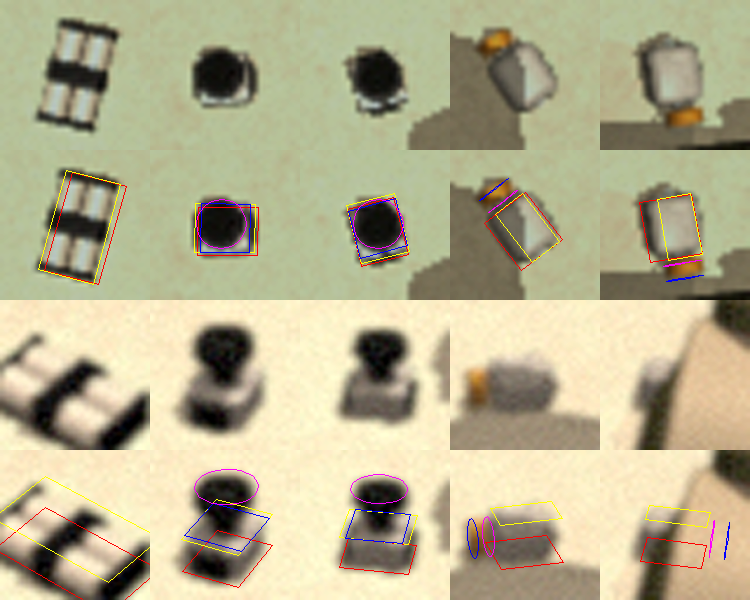

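The overlays agree within 1–2 px (about 3 mm), and the yaws fit. Next come the tray fits and the first move plan.

```bash
sed -i 's/^from rig.*/&\nimport functools\ncalib=functools.lru_cache(None)(viewer.calibration)/; s/c=viewer.calibration(cam)/c=calib(cam)/' h.py
cat >> h.py <<'E'
def delta(target,yaw):
    """tool-frame shift and z-turn from the measured pose to the target (tool down); n rows needed"""
    s=env.observe();R=np.array(s["tool_rot"]);d=R.T@(np.array(target)-s["position"])
    y=np.degrees(np.arctan2(R[1,0],R[0,0]));t=-np.radians((yaw-y+180)%360-180)
    q6=np.degrees(np.arctan2(target[1],target[0]))-yaw+90
    print("yaw",round(y,1),"shift",d.round(4),"turn",round(t,3),"tilt",R[2,:2].round(3),"q6 goal",round(q6))
E
python3 - <<'E'
from h import *
pt=np.load("top.npz")["p"];p=pt.astype(int)
for k,(u,v) in dict(long=(142,186),sq=(432,188),dish=(291,142)).items():
    c0=pt[v-3:v+3,u-3:u+3].reshape(-1,3).mean(0)
    mask=(abs(p-c0).max(2)<35).astype(np.uint8)
    n,lab,st,ce=cv2.connectedComponentsWithStats(mask,connectivity=4);i=lab[v,u]
    pts=np.argwhere(lab==i)[:,::-1].astype(float)
    w=np.array([px2w("top",*q,z=.010)[:2] for q in pts]).astype(np.float32)
    print(k,cv2.minAreaRect(w),st[i],w.mean(0))
delta([.45,-.1,.18],20.7)
E
```

```text
long ((0.5259575843811035, 0.37245380878448486), (0.08808641880750656, 0.16403193771839142), 13.800146102905273) [ 107  163   70   47 2158] [0.5253513 0.3712478]
sq ((0.5280770063400269, -0.3565235137939453), (0.12604361772537231, 0.12406378984451294), 67.55551147460938) [ 400  156   64   64 2299] [ 0.52711993 -0.35576576]
dish ((0.6445351243019104, -0.0031452029943466187), (0.14002279937267303, 0.13975344598293304), 0.40865465998649597) [ 263  114   56   55 2361] [ 0.642716   -0.00221382]
yaw 20.7 shift [ 0.3855 -0.2972  0.0215] turn 0.0 tilt [0. 0.] q6 goal 57
```

Call:
{"op": "move_arm", "data": {
  "plan": "0 0 0 0 0 0.152 0.055; 0 0 0 0 0 0.152 0.055; 0 0 0 0 0 0.152 0.055; 0 0 0 0 0 0.15 0.055; 0.0184 -0.058 0.003 0 0 0 0.055; 0.0184 -0.058 0.003 0 0 0 0.055; 0.0184 -0.058 0.003 0 0 0 0.055; 0.0184 -0.058 0.003 0 0 0 0.055; 0.0184 -0.058 0.003 0 0 0 0.055; 0.0184 -0.058 0.003 0 0 0 0.055; 0.0184 -0.058 0.003 0 0 0 0.055; 0.0184 -0.058 0.003 0 0 0 0.055",
  "grip_force": 30
}}

```text
time_s: 2.4
position: [0.4506, -0.098, 0.1777]
tool_rot: [[0.97, -0.242, 0.001], [-0.242, -0.97, -0.0], [0.001, 0.0, -1.0]]
ft_force: [0.3, -0.5, 0.6]
grip_width: 0.0552
gripper_force: 0.0
```

```bash
python3 -c "
from h import *
delta([.378,.274,.08],-14)"
```

```text
yaw -14.0 shift [-0.1605 -0.3434  0.0975] turn 0.0 tilt [0.001 0.   ] q6 goal 140
```

Call:
{"op": "move_arm", "data": {
  "plan": "-0.023 -0.049 0.014 0 0 0 0.055; -0.023 -0.049 0.014 0 0 0 0.055; -0.023 -0.049 0.014 0 0 0 0.055; -0.023 -0.049 0.014 0 0 0 0.055; -0.023 -0.049 0.014 0 0 0 0.055; -0.023 -0.049 0.014 0 0 0 0.055; -0.023 -0.049 0.014 0 0 0 0.055; 0 0 0 0 0 0 0.055"
}}

```text
time_s: 3.4
position: [0.3749, 0.2745, 0.0787]
tool_rot: [[0.972, -0.237, -0.001], [-0.237, -0.972, -0.0], [-0.001, 0.001, -1.0]]
ft_force: [0.1, -0.3, 0.2]
grip_width: 0.0553
gripper_force: 0.0
```

```bash
python3 - <<'E'
from h import *
delta([.378,.274,.003],-14)
pics={n:viewer.get_image(n)[0] for n in("top","side")}
im=np.hstack([pics["top"][180:310,110:300],pics["side"][190:320,180:370]])[:,:,::-1]
cv2.imwrite("pics/b1.png",cv2.resize(im,None,fx=2.1,fy=2.1,interpolation=cv2.INTER_CUBIC))
for m,o in ((("motor"),(.4476,-.1419,38)),("motor",(.3665,-.2824,190))): pass
overlay(pics,[("battery",.378,.274,-14),("stick",.4656,.1375,90),("stick",.4767,-.0061,15),("motor",.4476,-.1419,38),("motor",.3665,-.2824,190)],"pics/ov2.png",r=16,S=150)
E
```

```text
yaw -13.7 shift [ 0.0032 -0.0003  0.0757] turn 0.005 tilt [-0.001  0.001] q6 goal 140
```

View pics/b1.png

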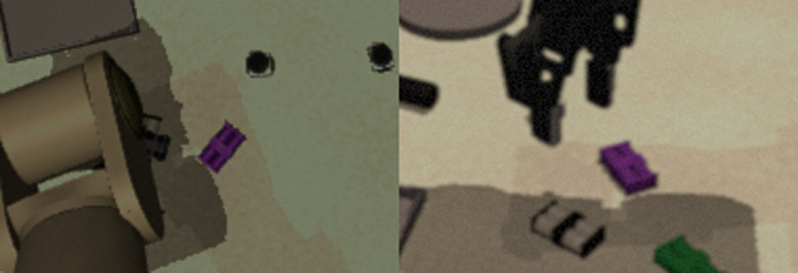

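View pics/ov2.png

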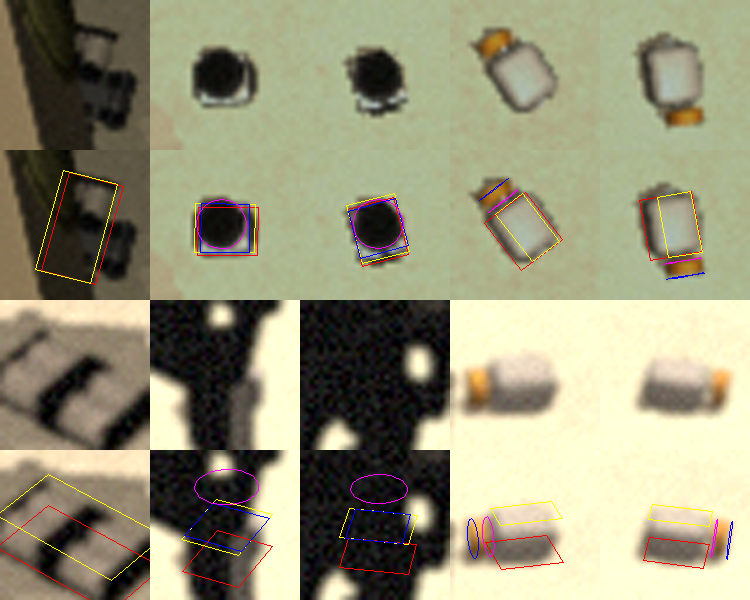

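The pack is still in place, with the gripper above it. I'm descending and gripping.

Call:
{"op": "move_arm", "data": {
  "plan": "0.003 -0.001 0.025 0 0 0 0.055; 0 0 0.025 0 0 0 0.055; 0 0 0.02 0 0 0 0.055; 0 0 0.006 0 0 0 0.055; 0 0 0 0 0 0 0.055; 0 0 0 0 0 0 0.02; 0 0 0 0 0 0 0.02; 0 0 0 0 0 0 0.02; 0 0 0 0 0 0 0.02",
  "grip_force": 35
}}

```text
time_s: 4.62
position: [0.3796, 0.2723, 0.0037]
tool_rot: [[0.97, -0.242, 0.0], [-0.242, -0.97, 0.0], [0.0, -0.0, -1.0]]
ft_force: [-0.9, 0.2, 0.2]
grip_width: 0.0199
gripper_force: 0.0
```

```bash
python3 - <<'E'
from h import *
pics={n:viewer.get_image(n)[0] for n in("top","side")}
im=np.hstack([cv2.resize(pics["top"][210:280,140:230],(396,308),interpolation=cv2.INTER_CUBIC),cv2.resize(pics["side"][265:335,215:305],(396,308),interpolation=cv2.INTER_CUBIC)])[:,:,::-1]
cv2.imwrite("pics/b2.png",cv2.convertScaleAbs(im,alpha=1.6))
E
```

```text
(no output)
```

View pics/b2.png

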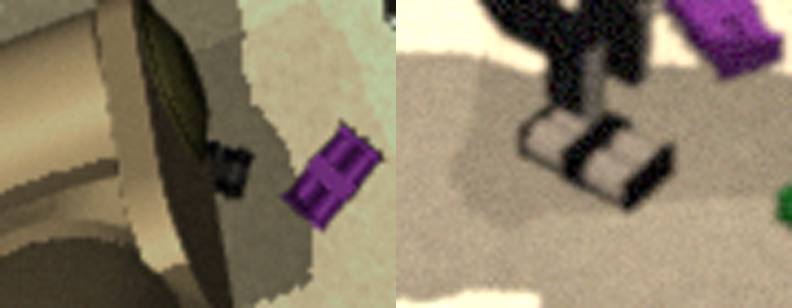

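```bash
python3 - <<'E'
from h import *
s=env.observe();P=np.array(s["position"]);print(P,s["grip_width"],s["q"])
print("tcp px",w2px("side",P),w2px("top",P))
print("bat corner px side", [w2px("side",X).round(1).tolist() for X in place(MODEL["battery"][1],.378,.274,-14)])
f=np.load("side.npz");g,d=viewer.get_image("side")
print("tip depth pt",px2w("side",253,286,depth=float(np.median(d[284:288,251:255]))))
for z in(.004,.01,.015):print(z,px2w("side",253.4,289,z=z))
for n,(u,v) in dict(center=(215+(610-396)/4.4,265+155/4.4)).items(): print(n,u,v,px2w("side",u,v,z=.015))
for a,dd in(("now",d),("before",f["d"])):
  q=dd[293:307,250:268];print(a,np.mean([px2w("side",u,v,depth=float(dd[v,u])) for u in range(250,270) for v in range(293,307) if dd[v,u]>0],axis=0))
print(abs(g[290:320,235:285].astype(int)-f["p"][290:320,235:285]).mean())
cv2.imwrite("pics/b3.png",cv2.resize(np.hstack([f["p"][265:335,215:305],g[265:335,215:305]])[:,:,::-1],(792,308),interpolation=cv2.INTER_CUBIC))
E
```

```text
[0.37954712 0.27230752 0.00357531] 0.020013243357433243 [ 2.10893141e+01  2.87566222e+01  1.02889570e+02 -3.10569023e-04
  4.83496151e+01  1.25075723e+02]
tcp px [260.92316931 299.01046656] [179.48907211 244.54157381]
bat corner px side [[279.5, 296.9], [254.8, 283.6], [243.3, 292.6], [268.2, 306.4]]
tip depth pt [0.382729   0.29511198 0.0483355 ]
0.004 [0.40229384 0.25503795 0.004     ]
0.01 [0.39912304 0.26132014 0.01      ]
0.015 [0.3964807  0.26655529 0.015     ]
center 263.6363636363636 300.22727272727275 [0.3685778 0.2847294 0.015    ]
now [0.3766992  0.28369354 0.01276947]
before [0.3767458  0.28362777 0.01268088]
47.94
```

View pics/b3.png

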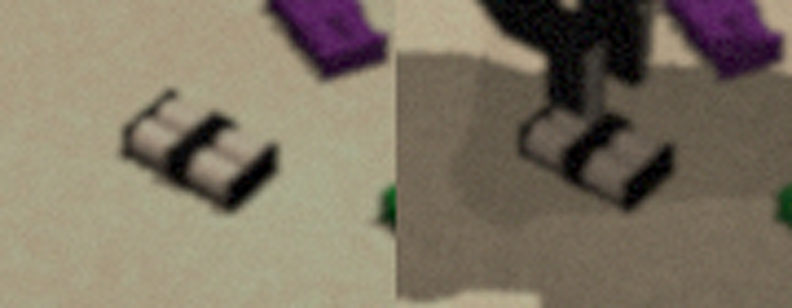

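```bash
python3 - <<'E'
from h import *
g,d=viewer.get_image("side")
for v in range(270,298,3):
    print(v,[(u,g[v,u].sum(),px2w("side",u,v,depth=float(d[v,u])).round(3).tolist()) for u in range(248,268,4)])
E
```

```text
270 [(248, np.uint64(23), [0.378, 0.32, 0.101]), (252, np.uint64(32), [0.376, 0.311, 0.095]), (256, np.uint64(27), [0.375, 0.298, 0.086]), (260, np.uint64(33), [0.37, 0.295, 0.086]), (264, np.uint64(54), [0.378, 0.263, 0.06])]
273 [(248, np.uint64(5), [0.378, 0.322, 0.096]), (252, np.uint64(36), [0.376, 0.311, 0.089]), (256, np.uint64(40), [0.374, 0.301, 0.082]), (260, np.uint64(50), [0.37, 0.295, 0.08]), (264, np.uint64(0), [0.379, 0.262, 0.052])]
276 [(248, np.uint64(126), [0.378, 0.321, 0.09]), (252, np.uint64(8), [0.375, 0.314, 0.086]), (256, np.uint64(66), [0.376, 0.297, 0.072]), (260, np.uint64(119), [0.372, 0.292, 0.071]), (264, np.uint64(54), [0.378, 0.263, 0.047])]
279 [(248, np.uint64(360), [0.425, 0.231, 0.0]), (252, np.uint64(40), [0.384, 0.296, 0.063]), (256, np.uint64(13), [0.377, 0.296, 0.066]), (260, np.uint64(170), [0.371, 0.293, 0.066]), (264, np.uint64(18), [0.378, 0.264, 0.042])]
282 [(248, np.uint64(220), [0.421, 0.238, 0.0]), (252, np.uint64(26), [0.384, 0.296, 0.057]), (256, np.uint64(68), [0.377, 0.297, 0.06]), (260, np.uint64(165), [0.372, 0.292, 0.058]), (26
[... 507 characters left out ...]
)]
291 [(248, np.uint64(127), [0.402, 0.277, 0.017]), (252, np.uint64(260), [0.397, 0.271, 0.014]), (256, np.uint64(172), [0.375, 0.299, 0.043]), (260, np.uint64(152), [0.37, 0.296, 0.043]), (264, np.uint64(98), [0.378, 0.264, 0.016])]
294 [(248, np.uint64(301), [0.398, 0.283, 0.016]), (252, np.uint64(248), [0.393, 0.28, 0.016]), (256, np.uint64(251), [0.389, 0.272, 0.011]), (260, np.uint64(81), [0.381, 0.273, 0.014]), (264, np.uint64(58), [0.374, 0.271, 0.016])]
297 [(248, np.uint64(280), [0.397, 0.286, 0.013]), (252, np.uint64(265), [0.389, 0.287, 0.016]), (256, np.uint64(64), [0.383, 0.284, 0.016]), (260, np.uint64(34), [0.377, 0.281, 0.016]), (264, np.uint64(207), [0.371, 0.278, 0.016])]
```

The depth reading shows the fingertips at z≈0.04 m although the TCP is reported at 0.004. The pack is untouched and no contact force registered. I'll reopen, lower in small steps and measure the tips against the camera.

Call:
{"op": "move_arm", "data": {
  "plan": "0 0 0 0 0 0 0.055; 0 0 0 0 0 0 0.055; 0 0 0 0 0 0 0.055; 0 0 0 0 0 0 0.055"
}}

```text
time_s: 5.32
position: [0.3795, 0.2723, 0.0035]
tool_rot: [[0.97, -0.242, 0.0], [-0.242, -0.97, -0.0], [0.0, 0.0, -1.0]]
ft_force: [-0.5, -0.2, -0.6]
grip_width: 0.0551
gripper_force: 0.0
```

```bash
cat >> h.py <<'E'
def tips(rad=.05):
    s=env.observe();P=np.array(s["position"]);g,d=viewer.get_image("side");out=[]
    c=calib("side");R=np.array(c["R"]);t=np.array(c["t"])
    v,u=np.mgrid[0:420,0:560];X=np.stack([(u-c["cx"])/c["fx"]*d,(v-c["cy"])/c["fy"]*d,d],-1)
    W=(X-t)@R
    m=(d>0)&(np.hypot(W[...,0]-P[0],W[...,1]-P[1])<rad)
    return P,s["grip_width"],g,W,m
E
python3 - <<'E'
from h import *
P,w,g,W,m=tips()
print(P,w)
Q=W[m]
R=np.array(env.observe()["tool_rot"]);L=(Q-P)@R  # tool coords
for lo in np.arange(-.16,.02,.01):
    k=(L[:,2]>lo)&(L[:,2]<=lo+.01)
    if k.sum(): print("toolz",round(lo,3),"n",k.sum(),"y",np.percentile(L[k,1],[2,25,50,75,98]).round(3),"x",np.percentile(L[k,0],[2,98]).round(3))
E
```

```text
[0.37954662 0.27225571 0.00354111] 0.05511247432485737
toolz -0.16 n 75 y [-0.04  -0.039 -0.038 -0.036 -0.016] x [-0.035  0.007]
toolz -0.15 n 145 y [-0.045 -0.04  -0.037 -0.028 -0.011] x [-0.014  0.006]
toolz -0.14 n 239 y [-0.049 -0.037 -0.02  -0.003  0.015] x [-0.022 -0.   ]
toolz -0.13 n 148 y [-0.038 -0.025 -0.018  0.009  0.047] x [-0.022 -0.006]
toolz -0.12 n 140 y [-0.032 -0.027 -0.016  0.013  0.049] x [-0.02   0.002]
toolz -0.11 n 181 y [-0.035 -0.031 -0.025  0.012  0.049] x [-0.02  0.01]
toolz -0.1 n 99 y [-0.039 -0.034 -0.03   0.021  0.048] x [-0.019  0.007]
toolz -0.09 n 131 y [-0.042 -0.037  0.024  0.031  0.049] x [-0.015  0.006]
toolz -0.08 n 113 y [-0.042 -0.031  0.027  0.029  0.039] x [-0.015  0.009]
toolz -0.07 n 109 y [-0.043 -0.037  0.025  0.027  0.038] x [-0.013  0.008]
toolz -0.06 n 135 y [-0.043 -0.04  -0.03   0.027  0.04 ] x [-0.014  0.008]
toolz -0.05 n 121 y [-0.043 -0.038  0.025  0.027  0.034] x [-0.014  0.008]
toolz -0.04 n 43 y [-0.037 -0.032  0.026  0.027  0.033] x [-0.013  0.009]
toolz -0.02 n 238 y [-0.019 -0.013 -0.005  0.003  0.01 ] x [-0.03  0.02]
toolz -0.01 n 214 y [-0.02  -0.018 -0.017 -0.004  0.01 ] x [-0.03   0.021]
toolz 0.0 n 1233 y [-0.046 -0.029 -0.014  0.026  0.045] x [-0.046  0.044]
```

The whole gripper sits about 32 mm higher than the reported TCP, consistently down to the body. I'm lowering in steps and watching the force.

Call:
{"op": "move_arm", "data": {
  "plan": "-0.003 -0.004 0.01 0 0 0 0.055; 0 0 0.01 0 0 0 0.055; 0 0 0.004 0 0 0 0.055; 0 0 0 0 0 0 0.055"
}}

```text
time_s: 5.88
position: [0.3774, 0.2768, -0.0209]
tool_rot: [[0.97, -0.242, -0.001], [-0.242, -0.97, -0.0], [-0.001, 0.001, -1.0]]
ft_force: [0.2, -0.0, -0.1]
grip_width: 0.0545
gripper_force: 0.0
```

```bash
cat >> h.py <<'E'
def tipreport(lo=-.06,hi=-.0,far=.02):
    P,w,g,W,m=tips();R=np.array(env.observe()["tool_rot"]);L=(W[m]-P)@R
    print(P.round(4),round(w,4))
    for sgn in(-1,1):
        k=(L[:,1]*sgn>far)&(abs(L[:,0])<.012)&(W[m][:,2]>.005)
        z=np.sort(W[m][k][:,2]);print("finger y",sgn,"lowest world z",z[:8].round(4))
E
python3 -c "
from h import *
tipreport();print(env.observe()['ft_force'])"
```

```text
[ 0.3774  0.2768 -0.0209] 0.0545
finger y -1 lowest world z [0.0133 0.0141 0.0143 0.0144 0.0145 0.0166 0.0182 0.0192]
finger y 1 lowest world z [0.0116 0.0125 0.0144 0.0146 0.0151 0.0151 0.0157 0.0157]
[ 0.06648317 -0.0363279   0.18582649]
```

Call:
{"op": "move_arm", "data": {
  "plan": "0 0 0.004 0 0 0 0.055; 0 0 0 0 0 0 0.02; 0 0 0 0 0 0 0.02; 0 0 0 0 0 0 0.02; 0 0 0 0 0 0 0.02",
  "grip_force": 35
}}

```text
time_s: 6.55
position: [0.3777, 0.2769, -0.0243]
tool_rot: [[0.97, -0.242, 0.0], [-0.242, -0.97, 0.0], [0.0, -0.0, -1.0]]
ft_force: [-0.2, -0.8, 4.2]
grip_width: 0.0289
gripper_force: 35.1
```

Call:
{"op": "move_arm", "data": {
  "plan": "0 0 -0.03 0 0 0 0.02; 0 0 -0.04 0 0 0 0.02; 0 0 0 0 0 -0.162 0.02; 0 0 0 0 0 -0.162 0.02; 0 0 0 0 0 -0.161 0.02; 0.0416 -0.0142 0 0 0 0 0.02; 0.0416 -0.0142 0 0 0 0 0.02; 0.0416 -0.0142 0 0 0 0 0.02; 0.0416 -0.0142 0 0 0 0 0.02; 0 0 0 0 0 0 0.02; 0 0 0 0 0 0 0.02"
}}

```text
time_s: 7.92
position: [0.5248, 0.3713, 0.0449]
tool_rot: [[0.971, 0.239, -0.002], [0.239, -0.971, -0.001], [-0.002, 0.0, -1.0]]
ft_force: [-1.2, -0.2, -0.7]
grip_width: 0.0294
gripper_force: 34.9
```

```bash
python3 - <<'E'
from h import *
delta([.526,.372,-.021],13.8)
pics={n:viewer.get_image(n)[0] for n in("top","side")}
im=np.hstack([cv2.resize(pics["top"][130:240,80:220],(396,308)),cv2.resize(pics["side"][240:370,90:257],(396,308))])[:,:,::-1]
cv2.imwrite("pics/b4.png",cv2.convertScaleAbs(im,alpha=1.6))
E
```

```text
yaw 13.8 shift [ 0.0015 -0.0004  0.0659] turn 0.0 tilt [-0.002  0.   ] q6 goal 111
```

View pics/b4.png

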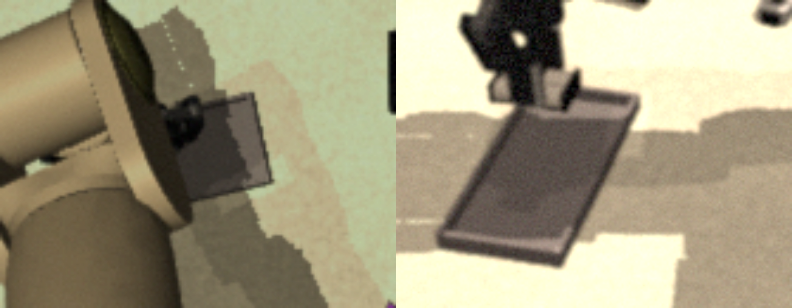

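The battery is held level over the tray. Lowering and releasing.

Call:
{"op": "move_arm", "data": {
  "plan": "0.001 0 0.03 0 0 0 0.02; 0 0 0.022 0 0 0 0.02; 0 0 0.01 0 0 0 0.02; 0 0 0.003 0 0 0 0.02; 0 0 0 0 0 0 0.02; 0 0 0 0 0 0 0.02"
}}

```text
time_s: 8.78
position: [0.527, 0.3721, -0.0186]
tool_rot: [[0.971, 0.238, 0.001], [0.238, -0.971, 0.001], [0.001, -0.0, -1.0]]
ft_force: [0.5, -0.4, -0.5]
grip_width: 0.0286
gripper_force: 34.9
```

Call:
{"op": "move_arm", "data": {
  "plan": "0 0 0.0015 0 0 0 0.02; 0 0 0.001 0 0 0 0.02; 0 0 0 0 0 0 0.02; 0 0 0 0 0 0 0.02"
}}

```text
time_s: 9.28
position: [0.5268, 0.372, -0.0213]
tool_rot: [[0.971, 0.239, 0.001], [0.239, -0.971, 0.0], [0.001, -0.0, -1.0]]
ft_force: [-1.8, -0.7, 5.7]
grip_width: 0.029
gripper_force: 35.5
```

Call:
{"op": "move_arm", "data": {
  "plan": "0 0 0 0 0 0 0.044; 0 0 0 0 0 0 0.044; 0 0 0 0 0 0 0.044; 0 0 -0.03 0 0 0 0.044; 0 0 -0.05 0 0 0 0.05; 0 0 0 0 0 -0.166 0.05; 0 0 0 0 0 -0.166 0.05; 0 0 0 0 0 -0.166 0.05; 0 0 0 0 0 -0.166 0.05; 0 0 0 0 0 -0.166 0.05; 0 0 0 0 0 -0.166 0.05; 0 0 0 0 0 -0.166 0.05"
}}

```text
time_s: 10.78
position: [0.5266, 0.3719, 0.0579]
tool_rot: [[0.162, 0.987, -0.0], [0.987, -0.162, -0.0], [-0.0, -0.0, -1.0]]
ft_force: [0.2, -0.7, -0.3]
grip_width: 0.0503
gripper_force: 0.0
```

```bash
python3 - <<'E'
from h import *
delta([.4656,.1375,.055],90)
pics={n:viewer.get_image(n)[0] for n in("top","side")}
MODEL["battery"]=[place(P,0,0,0,.003) for P in MODEL["battery"]]
im=np.hstack([cv2.resize(pics["top"][130:240,80:220],(396,308)),cv2.resize(pics["side"][240:370,90:257],(396,308))])[:,:,::-1]
cv2.imwrite("pics/b5.png",cv2.convertScaleAbs(im,alpha=1.6))
E
```

```text
yaw 80.7 shift [-0.2412 -0.0222  0.0029] turn -0.163 tilt [-0. -0.] q6 goal 16
```

View pics/b5.png

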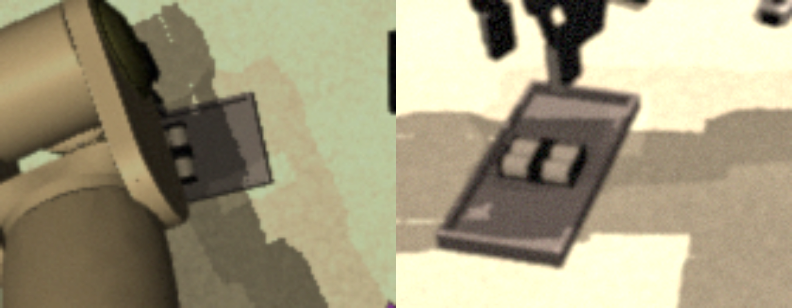

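The battery lies flat in the tray, centred. Next is stick A.

Call:
{"op": "move_arm", "data": {
  "plan": "-0.0482 -0.0044 0 0 0 0 0.05; -0.0482 -0.0044 0 0 0 0 0.05; -0.0482 -0.0044 0 0 0 0 0.05; -0.0482 -0.0044 0 0 0 0 0.05; -0.0482 -0.0044 0 0 0 0 0.05; 0 0 0 0 0 -0.163 0.05; 0 0 0 0 0 0 0.05; 0 0 0 0 0 0 0.05"
}}

```text
time_s: 11.88
position: [0.4648, 0.1384, 0.0581]
tool_rot: [[0.009, 1.0, 0.0], [1.0, -0.009, 0.0], [0.0, 0.0, -1.0]]
ft_force: [-0.4, 0.7, -0.0]
grip_width: 0.0498
gripper_force: 0.0
```

```bash
python3 - <<'E'
from h import *
delta([.4656,.1375,-.02],90)
P,w,g,W,m=tips(.03);Q=W[m];k=(Q[:,2]>.028)&(Q[:,2]<.045)
print("cap",Q[k].mean(0),k.sum())
cap=px2w("side",*w2px("side",np.array([.4656,.1375,.036])),z=.036);print(cap)
E
```

```text
yaw 89.5 shift [-0.0009  0.0008  0.0781] turn -0.009 tilt [0. 0.] q6 goal 16
cap [0.46304745 0.143482   0.03526521] 111
[0.4656 0.1375 0.036 ]
```

Call:
{"op": "move_arm", "data": {
  "plan": "0 0 0.03 0 0 0 0.05; 0 0 0.03 0 0 0 0.05; 0 0 0.014 0 0 0 0.05; 0 0 0.004 0 0 0 0.05; 0 0 0 0 0 0 0.05; 0 0 0 0 0 0 0.015; 0 0 0 0 0 0 0.015; 0 0 0 0 0 0 0.015; 0 0 0 0 0 0 0.015",
  "grip_force": 30
}}

```text
time_s: 13.05
position: [0.4651, 0.1381, -0.0191]
tool_rot: [[0.005, 1.0, 0.002], [1.0, -0.005, 0.0], [0.0, 0.002, -1.0]]
ft_force: [-0.6, -0.0, 5.9]
grip_width: 0.0256
gripper_force: 29.6
```

Call:
{"op": "move_arm", "data": {
  "plan": "0 0 -0.03 0 0 0 0.015; 0 0 -0.05 0 0 0 0.015; -0.027 0.0445 0 0 0 0 0.015; -0.027 0.0445 0 0 0 0 0.015; -0.027 0.0445 0 0 0 0 0.015; -0.027 0.0445 0 0 0 0 0.015; 0 0 0 0 0 0 0.015; 0 0 0 0 0 0 0.015"
}}

```text
time_s: 14.05
position: [0.6414, 0.0294, 0.0598]
tool_rot: [[0.005, 1.0, -0.001], [1.0, -0.005, 0.0], [0.0, -0.001, -1.0]]
ft_force: [0.4, 0.5, 0.1]
grip_width: 0.0255
gripper_force: 29.8
```

```bash
python3 - <<'E'
from h import *
delta([.643,.030,-.016],90)
E
```

```text
yaw 89.7 shift [0.0005 0.0017 0.0758] turn -0.005 tilt [ 0.    -0.001] q6 goal 3
```

Call:
{"op": "move_arm", "data": {
  "plan": "0 0 0.03 0 0 0 0.015; 0 0 0.03 0 0 0 0.015; 0 0 0.012 0 0 0 0.015; 0 0 0.002 0 0 0 0.015; 0 0 0.0015 0 0 0 0.015; 0 0 0 0 0 0 0.015; 0 0 0 0 0 0 0.015"
}}

```text
time_s: 14.92
position: [0.6424, 0.0291, -0.0149]
tool_rot: [[0.005, 1.0, 0.001], [1.0, -0.005, -0.0], [-0.0, 0.001, -1.0]]
ft_force: [0.9, -0.0, -0.1]
grip_width: 0.0255
gripper_force: 29.8
```

Call:
{"op": "move_arm", "data": {
  "plan": "0 0 0.001 0 0 0 0.015; 0 0 0.0007 0 0 0 0.015; 0 0 0 0 0 0 0.015"
}}

```text
time_s: 15.3
position: [0.6423, 0.0291, -0.0161]
tool_rot: [[0.005, 1.0, 0.001], [1.0, -0.005, -0.0], [-0.0, 0.001, -1.0]]
ft_force: [-1.5, -0.8, 7.5]
grip_width: 0.0249
gripper_force: 30.6
```

Call:
{"op": "move_arm", "data": {
  "plan": "0 0 0 0 0 0 0.042; 0 0 0 0 0 0 0.042; 0 0 -0.03 0 0 0 0.042; 0 0 -0.045 0 0 0 0.05; 0 0 0 0 0 0.163 0.05; 0 0 0 0 0 0.163 0.05; 0 0 0 0 0 0.163 0.05; 0 0 0 0 0 0.163 0.05; 0 0 0 0 0 0.163 0.05; 0 0 0 0 0 0.163 0.05; 0 0 0 0 0 0.163 0.05; 0 0 0 0 0 0.163 0.05"
}}

```text
time_s: 16.8
position: [0.642, 0.0291, 0.0576]
tool_rot: [[0.967, 0.254, -0.0], [0.254, -0.967, 0.0], [-0.0, -0.0, -1.0]]
ft_force: [0.3, -0.2, -0.3]
grip_width: 0.0498
gripper_force: 0.0
```

```bash
python3 - <<'E'
from h import *
delta([.4767,-.0061,.055],15)
E
```

```text
yaw 14.7 shift [-0.1689 -0.0078  0.0026] turn -0.005 tilt [-0. -0.] q6 goal 74
```

Call:
{"op": "move_arm", "data": {
  "plan": "-0.0422 -0.002 0 0 0 0 0.05; -0.0422 -0.002 0 0 0 0 0.05; -0.0422 -0.002 0 0 0 0 0.05; -0.0422 -0.002 0 0 0 0 0.05; 0 0 0 0 0 0 0.05; 0 0 0.03 0 0 0 0.05; 0 0 0.015 0 0 0 0.05; 0 0 0 0 0 0 0.05"
}}

```text
time_s: 17.8
position: [0.4773, -0.0067, 0.0121]
tool_rot: [[0.966, 0.259, -0.001], [0.259, -0.966, 0.0], [-0.001, -0.001, -1.0]]
ft_force: [0.3, 0.0, 0.2]
grip_width: 0.0501
gripper_force: 0.0
```

```bash
python3 - <<'E'
from h import *
delta([.4767,-.0061,-.0185],15)
pics={n:viewer.get_image(n)[0] for n in("top","side")}
im=np.hstack([cv2.resize(pics["top"][110:220,220:360],(396,308)),cv2.resize(pics["side"][160:260,150:280],(396,308))])[:,:,::-1]
cv2.imwrite("pics/s1.png",cv2.convertScaleAbs(im,alpha=1.5))
E
```

```text
yaw 15.0 shift [-0.0004 -0.0007  0.0306] turn 0.0 tilt [-0.001 -0.001] q6 goal 74
```

View pics/s1.png

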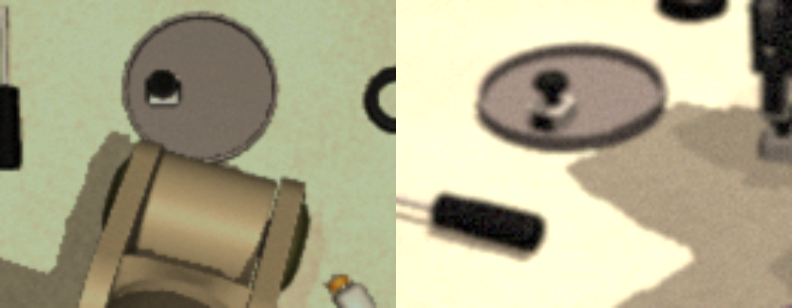

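Stick A stands upright in the dish, at top-view (163,88) in the crop, and the gripper straddles stick B. Gripping B.

Call:
{"op": "move_arm", "data": {
  "plan": "0 -0.0005 0.02 0 0 0 0.05; 0 0 0.011 0 0 0 0.05; 0 0 0 0 0 0 0.05; 0 0 0 0 0 0 0.015; 0 0 0 0 0 0 0.015; 0 0 0 0 0 0 0.015; 0 0 0 0 0 0 0.015"
}}

```text
time_s: 18.77
position: [0.4773, -0.0065, -0.0175]
tool_rot: [[0.966, 0.259, 0.001], [0.259, -0.966, -0.0], [0.001, 0.001, -1.0]]
ft_force: [-1.5, 0.4, 6.3]
grip_width: 0.025
gripper_force: 29.7
```

Call:
{"op": "move_arm", "data": {
  "plan": "0 0 -0.03 0 0 0 0.015; 0 0 -0.05 0 0 0 0.015; 0 0 0 0 0 -0.164 0.015; 0 0 0 0 0 -0.164 0.015; 0 0 0 0 0 -0.164 0.015; 0 0 0 0 0 -0.164 0.015; 0 0 0 0 0 -0.164 0.015; 0 0 0 0 0 -0.164 0.015; 0 0 0 0 0 -0.164 0.015; 0 0 0 0 0 -0.161 0.015; 0 0 0 0 0 0 0.015"
}}

```text
time_s: 20.15
position: [0.4768, -0.0063, 0.0619]
tool_rot: [[0.001, 1.0, 0.0], [1.0, -0.001, -0.0], [-0.0, 0.0, -1.0]]
ft_force: [-0.2, 0.3, -0.6]
grip_width: 0.0253
gripper_force: 29.7
```

```bash
python3 - <<'E'
from h import *
delta([.643,-.034,.06],90)
E
```

```text
yaw 89.9 shift [-0.0275  0.1662  0.002 ] turn -0.001 tilt [-0.  0.] q6 goal -3
```

Call:
{"op": "move_arm", "data": {
  "plan": "-0.0069 0.0416 0 0 0 0 0.015; -0.0069 0.0416 0 0 0 0 0.015; -0.0069 0.0416 0 0 0 0 0.015; -0.0069 0.0416 0 0 0 0 0.015; 0 0 0 0 0 0 0.015; 0 0 0.03 0 0 0 0.015; 0 0 0.03 0 0 0 0.015; 0 0 0.0135 0 0 0 0.015; 0 0 0 0 0 0 0.015; 0 0 0.001 0 0 0 0.015; 0 0 0.001 0 0 0 0.015; 0 0 0 0 0 0 0.015"
}}

```text
time_s: 21.65
position: [0.6434, -0.034, -0.0132]
tool_rot: [[0.0, 1.0, 0.001], [1.0, -0.0, -0.0], [-0.0, 0.001, -1.0]]
ft_force: [1.0, 0.0, 0.0]
grip_width: 0.0251
gripper_force: 29.8
```

Call:
{"op": "move_arm", "data": {
  "plan": "0 0 0.001 0 0 0 0.015; 0 0 0.0005 0 0 0 0.015; 0 0 0 0 0 0 0.015"
}}

```text
time_s: 22.02
position: [0.6434, -0.034, -0.0144]
tool_rot: [[-0.0, 1.0, 0.001], [1.0, 0.0, -0.0], [-0.0, 0.001, -1.0]]
ft_force: [-2.1, 0.2, 4.6]
grip_width: 0.0251
gripper_force: 30.3
```

Call:
{"op": "move_arm", "data": {
  "plan": "0 0 0 0 0 0 0.042; 0 0 0 0 0 0 0.042; 0 0 -0.03 0 0 0 0.042; 0 0 -0.045 0 0 0 0.055; 0 0 0 0 0 0.151 0.055; 0 0 0 0 0 0.151 0.055; 0 0 0 0 0 0.151 0.055; 0 0 0 0 0 0.151 0.055; 0 0 0 0 0 0.151 0.055; 0 0 0 0 0 0.151 0.055; 0 0 0 0 0 0 0.055"
}}

```text
time_s: 23.4
position: [0.6432, -0.0339, 0.0596]
tool_rot: [[0.786, 0.618, -0.0], [0.618, -0.786, 0.0], [-0.0, -0.0, -1.0]]
ft_force: [-0.4, 0.2, -0.2]
grip_width: 0.0549
gripper_force: 0.0
```

```bash
python3 - <<'E'
from h import *
delta([.4476,-.1415,.055],38)
E
```

```text
yaw 38.2 shift [-0.2203 -0.0363  0.0047] turn 0.003 tilt [-0. -0.] q6 goal 34
```

Call:
{"op": "move_arm", "data": {
  "plan": "-0.0441 -0.0073 0 0 0 0 0.055; -0.0441 -0.0073 0 0 0 0 0.055; -0.0441 -0.0073 0 0 0 0 0.055; -0.0441 -0.0073 0 0 0 0 0.055; -0.0441 -0.0073 0 0 0 0 0.055; 0 0 0 0 0 0 0.055; 0 0 0.03 0 0 0 0.055; 0 0 0.01 0 0 0 0.055; 0 0 0 0 0 0 0.055"
}}

```text
time_s: 24.52
position: [0.4475, -0.1409, 0.0195]
tool_rot: [[0.786, 0.618, -0.001], [0.618, -0.786, 0.001], [-0.0, -0.001, -1.0]]
ft_force: [-0.5, -0.2, 0.3]
grip_width: 0.0549
gripper_force: 0.0
```

```bash
python3 - <<'E'
from h import *
delta([.4476,-.1415,-.0215],38)
pics={n:viewer.get_image(n)[0] for n in("top","side")}
im=np.hstack([cv2.resize(pics["top"][110:220,240:380],(396,308)),cv2.resize(pics["side"][130:230,210:340],(396,308))])[:,:,::-1]
cv2.imwrite("pics/m1.png",cv2.convertScaleAbs(im,alpha=1.5))
E
```

```text
yaw 38.2 shift [-0.0003  0.0006  0.041 ] turn 0.003 tilt [-0.    -0.001] q6 goal 34
```

View pics/m1.png

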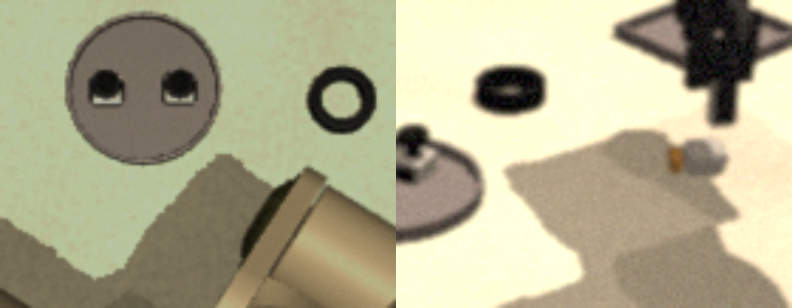

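Both sticks stand upright in the dish, at crop (105,87) and (180,87), and the gripper is over motor A. Gripping it.

Call:
{"op": "move_arm", "data": {
  "plan": "0 0 0.025 0 0 0 0.055; 0 0 0.015 0 0 0 0.055; 0 0 0 0 0 0 0.055; 0 0 0 0 0 0 0.015; 0 0 0 0 0 0 0.015; 0 0 0 0 0 0 0.015; 0 0 0 0 0 0 0.015",
  "grip_force": 35
}}

```text
time_s: 25.5
position: [0.4478, -0.1416, -0.019]
tool_rot: [[0.787, 0.617, 0.002], [0.617, -0.787, -0.001], [0.001, 0.002, -1.0]]
ft_force: [-0.9, -0.6, 6.6]
grip_width: 0.0271
gripper_force: 33.5
```

Call:
{"op": "move_arm", "data": {
  "plan": "0 0 -0.03 0 0 0 0.015; 0 0 -0.05 0 0 0 0.015; 0 0 0 0 0 -0.172 0.015; 0 0 0 0 0 -0.172 0.015; 0 0 0 0 0 -0.17 0.015; -0.0401 0.0312 0 0 0 0 0.015; -0.0401 0.0312 0 0 0 0 0.015; -0.0401 0.0312 0 0 0 0 0.015; -0.0401 0.0312 0 0 0 0 0.015; -0.0401 0.0312 0 0 0 0 0.015; 0 0 0 0 0 0 0.015; 0 0 0 0 0 0 0.015"
}}

```text
time_s: 27.0
position: [0.5145, -0.3855, 0.06]
tool_rot: [[0.382, 0.924, -0.0], [0.924, -0.382, 0.001], [0.0, -0.0, -1.0]]
ft_force: [0.0, 0.0, -0.3]
grip_width: 0.0272
gripper_force: 34.2
```

```bash
python3 - <<'E'
from h import *
delta([.5154,-.3865,-.016],67.6)
pt=viewer.get_image("side")[0]
w=px2w("side",*pinpoint("side","square_tray")[0]["pixel"],z=0);print(w)
print([w2px("side",place(np.array([[sx*.06,sy*.06,.014]]),.528,-.356,67.6)[0]).round().tolist() for sx,sy in((1,1),(1,-1),(-1,-1),(-1,1))])
cv2.imwrite("pics/m2.png",cv2.convertScaleAbs(cv2.resize(pt[90:190,240:370][:,:,::-1],(780,600)),alpha=1.4))
E
```

```text
yaw 67.5 shift [-0.0006  0.0012  0.076 ] turn -0.001 tilt [ 0. -0.] q6 goal -14
[ 0.53648903 -0.36375541  0.        ]
[[313.0, 152.0], [281.0, 138.0], [311.0, 126.0], [344.0, 139.0]]
```

View pics/m2.png

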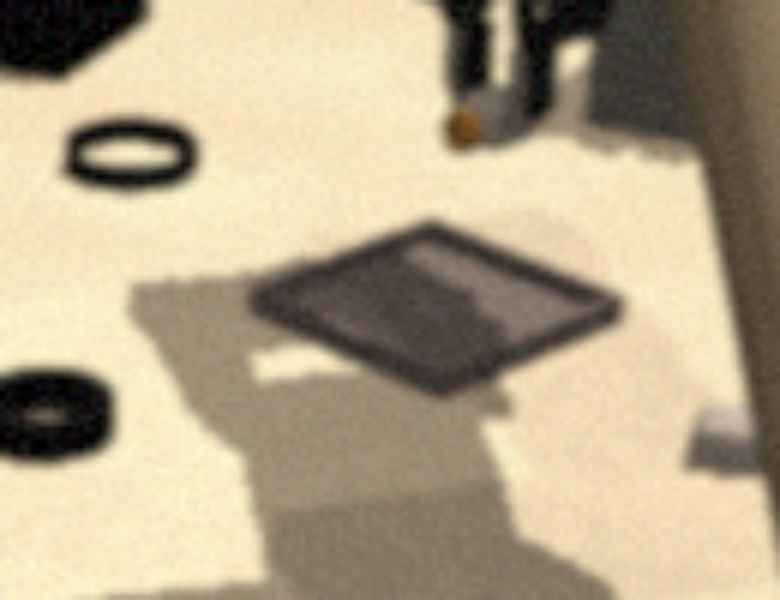

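Motor A is held level with its weight inward. The tray corners match my fit within 1.5 px. Lowering.

Call:
{"op": "move_arm", "data": {
  "plan": "0 0.001 0.03 0 0 0 0.015; 0 0 0.03 0 0 0 0.015; 0 0 0.013 0 0 0 0.015; 0 0 0 0 0 0 0.015; 0 0 0.001 0 0 0 0.015; 0 0 0.001 0 0 0 0.015; 0 0 0 0 0 0 0.015"
}}

```text
time_s: 27.98
position: [0.5158, -0.3867, -0.0147]
tool_rot: [[0.382, 0.924, 0.0], [0.924, -0.382, -0.001], [-0.0, 0.001, -1.0]]
ft_force: [0.5, 0.5, -0.9]
grip_width: 0.0273
gripper_force: 34.2
```

Call:
{"op": "move_arm", "data": {
  "plan": "0 0 0.001 0 0 0 0.015; 0 0 0.0005 0 0 0 0.015; 0 0 0 0 0 0 0.015"
}}

```text
time_s: 28.35
position: [0.5158, -0.3867, -0.016]
tool_rot: [[0.382, 0.924, 0.0], [0.924, -0.382, -0.001], [-0.0, 0.001, -1.0]]
ft_force: [-1.2, 1.2, 4.7]
grip_width: 0.0269
gripper_force: 34.7
```

Call:
{"op": "move_arm", "data": {
  "plan": "0 0 0 0 0 0 0.044; 0 0 0 0 0 0 0.044; 0 0 -0.03 0 0 0 0.044; 0 0 -0.045 0 0 0 0.055; 0 0 0 0 0 0.1675 0.055; 0 0 0 0 0 0.1675 0.055; 0 0 0 0 0 0.1675 0.055; 0 0 0 0 0 0.1675 0.055; 0 0 0 0 0 0.1675 0.055; 0 0 0 0 0 0.1675 0.055; 0 0 0 0 0 0 0.055"
}}

```text
time_s: 29.72
position: [0.5157, -0.3865, 0.0581]
tool_rot: [[0.985, 0.174, -0.0], [0.174, -0.985, 0.0], [-0.0, -0.0, -1.0]]
ft_force: [0.1, -1.0, 1.0]
grip_width: 0.0545
gripper_force: 0.0
```

```bash
python3 - <<'E'
from h import *
delta([.3665,-.2824,.055],10)
E
```

```text
yaw 10.0 shift [-0.1287 -0.1285  0.0032] turn 0.001 tilt [-0. -0.] q6 goal 42
```

Call:
{"op": "move_arm", "data": {
  "plan": "-0.0322 -0.0321 0 0 0 0 0.055; -0.0322 -0.0321 0 0 0 0 0.055; -0.0322 -0.0321 0 0 0 0 0.055; -0.0322 -0.0321 0 0 0 0 0.055; 0 0 0 0 0 0 0.055; 0 0 0.03 0 0 0 0.055; 0 0 0.01 0 0 0 0.055; 0 0 0 0 0 0 0.055"
}}

```text
time_s: 30.72
position: [0.3669, -0.2825, 0.018]
tool_rot: [[0.985, 0.174, -0.001], [0.174, -0.985, 0.001], [-0.0, -0.001, -1.0]]
ft_force: [0.3, 0.6, -0.7]
grip_width: 0.0546
gripper_force: 0.0
```

```bash
python3 - <<'E'
from h import *
delta([.3665,-.2824,-.0195],10)
pt=viewer.get_image("top")[0];ps=viewer.get_image("side")[0]
im=np.hstack([cv2.resize(pt[140:260,330:480],(396,308)),cv2.resize(ps[110:210,270:400],(396,308))])[:,:,::-1]
cv2.imwrite("pics/m3.png",cv2.convertScaleAbs(im,alpha=1.5))
E
```

```text
yaw 10.0 shift [-0.0003 -0.0002  0.0375] turn 0.0 tilt [-0.    -0.001] q6 goal 42
```

View pics/m3.png

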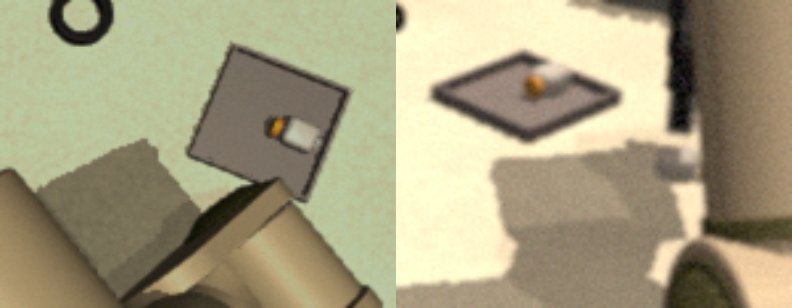

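Motor A lies flat in the square tray at crop (295,132), leaving the left half free. Gripping motor B.

Call:
{"op": "move_arm", "data": {
  "plan": "0 0 0.025 0 0 0 0.055; 0 0 0.012 0 0 0 0.055; 0 0 0 0 0 0 0.055; 0 0 0 0 0 0 0.015; 0 0 0 0 0 0 0.015; 0 0 0 0 0 0 0.015; 0 0 0 0 0 0 0.015"
}}

```text
time_s: 31.7
position: [0.3669, -0.2827, -0.0179]
tool_rot: [[0.985, 0.173, 0.001], [0.173, -0.985, -0.001], [0.001, 0.001, -1.0]]
ft_force: [-0.1, -0.2, 6.1]
grip_width: 0.0269
gripper_force: 35.1
```

Call:
{"op": "move_arm", "data": {
  "plan": "0 0 -0.03 0 0 0 0.015; 0 0 -0.05 0 0 0 0.015; 0 0 0 0 0 -0.1675 0.015; 0 0 0 0 0 -0.1675 0.015; 0 0 0 0 0 -0.1675 0.015; 0 0 0 0 0 -0.1675 0.015; 0 0 0 0 0 -0.1675 0.015; 0 0 0 0 0 -0.1675 0.015; 0 0 0 0 0 0 0.015"
}}

```text
time_s: 32.83
position: [0.3666, -0.2823, 0.0615]
tool_rot: [[0.383, 0.924, 0.0], [0.924, -0.383, -0.0], [-0.0, 0.0, -1.0]]
ft_force: [-0.4, 0.4, 0.1]
grip_width: 0.0268
gripper_force: 34.9
```

```bash
python3 - <<'E'
from h import *
delta([.541,-.3246,.06],67.6)
E
```

```text
yaw 67.5 shift [0.0278 0.1773 0.0016] turn -0.002 tilt [-0.  0.] q6 goal -9
```

Call:
{"op": "move_arm", "data": {
  "plan": "0.007 0.0443 0 0 0 0 0.015; 0.007 0.0443 0 0 0 0 0.015; 0.007 0.0443 0 0 0 0 0.015; 0.0068 0.0443 0 0 0 0 0.015; 0 0 0 0 0 0 0.015; 0 0 0.03 0 0 0 0.015; 0 0 0.03 0 0 0 0.015; 0 0 0.013 0 0 0 0.015; 0 0 0 0 0 0 0.015; 0 0 0.001 0 0 0 0.015; 0 0 0.001 0 0 0 0.015; 0 0 0 0 0 0 0.015"
}}

```text
time_s: 34.33
position: [0.5412, -0.3244, -0.0132]
tool_rot: [[0.382, 0.924, 0.001], [0.924, -0.382, -0.001], [-0.0, 0.001, -1.0]]
ft_force: [0.3, 0.4, 0.2]
grip_width: 0.0269
gripper_force: 34.9
```

Call:
{"op": "move_arm", "data": {
  "plan": "0 0 0.001 0 0 0 0.015; 0 0 0.0006 0 0 0 0.015; 0 0 0 0 0 0 0.015"
}}

```text
time_s: 34.7
position: [0.5411, -0.3244, -0.0148]
tool_rot: [[0.382, 0.924, 0.0], [0.924, -0.382, -0.0], [-0.0, 0.0, -1.0]]
ft_force: [-1.7, 1.6, 5.3]
grip_width: 0.0269
gripper_force: 35.5
```

Call:
{"op": "move_arm", "data": {
  "plan": "0 0 0 0 0 0 0.044; 0 0 0 0 0 0 0.044; 0 0 -0.03 0 0 0 0.044; 0 0 -0.05 0 0 0 0.044; 0 0 -0.05 0 0 0 0.044; 0.0306 -0.0432 0 0 0 0 0.044; 0.0306 -0.0432 0 0 0 0 0.044; 0.0306 -0.0432 0 0 0 0 0.044; 0.0306 -0.0432 0 0 0 0 0.044; 0.0306 -0.0432 0 0 0 0 0.044; 0 0 0 0 0 0 0.044"
}}

```text
time_s: 36.08
position: [0.398, -0.0979, 0.1149]
tool_rot: [[0.38, 0.925, -0.001], [0.925, -0.38, 0.001], [0.0, -0.001, -1.0]]
ft_force: [0.1, -1.0, -0.2]
grip_width: 0.0442
gripper_force: 0.0
```

```bash
python3 - <<'E'
from h import *
pt=viewer.get_image("top")[0];ps=viewer.get_image("side")[0]
a=cv2.resize(pt[100:240,90:480],(796,286),interpolation=cv2.INTER_CUBIC)
b=cv2.resize(ps[110:360,90:480],(468,300),interpolation=cv2.INTER_CUBIC);c=cv2.resize(ps[110:170,265:330],(328,300),interpolation=cv2.INTER_CUBIC)
cv2.imwrite("pics/f.png",cv2.convertScaleAbs(np.vstack([a,np.hstack([b,c])])[:,:,::-1],alpha=1.4))
print(env.observe()["time_s"])
E
```

```text
36.175
```

View pics/f.png

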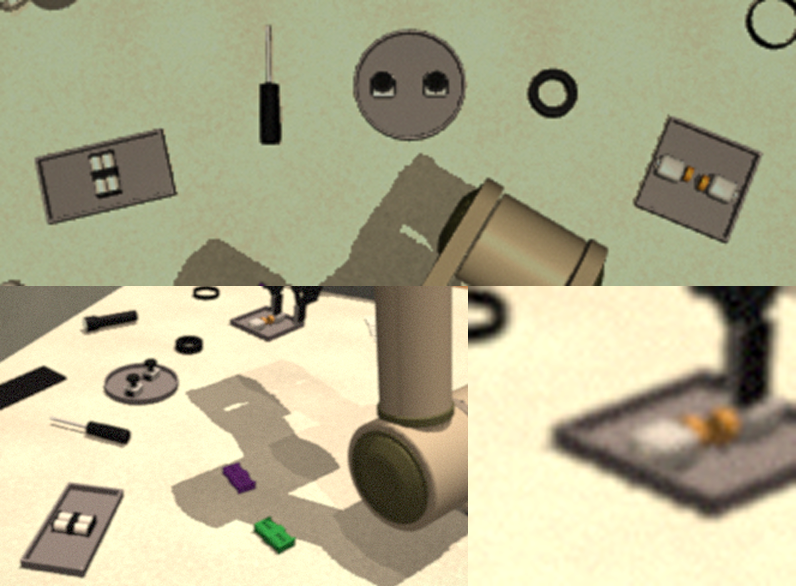

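The final view shows everything in place. The battery is in the long tray at (104,173), the sticks are upright in the dish at (383,85) and (436,85), and the motors lie flat and apart in the square tray at (672,168) and (722,187). The driver and tape have not moved.

```bash
python3 -c "
from rig import env
print(env.close_job())"
```

```text
the job is handed in; nothing more can be done
None
```

The job is handed in at about 36 s: the battery went into the long tray first, then both sticks into the round dish and both motors into the square tray, all upright and flat in the last picture, with the screwdriver and tape untouched; the verdict was not shown to me.

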